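# Check a second-hand kitchen scale for sticking under a corner load

## Robot

A 7-joint arm with a two-finger parallel gripper is mounted at the origin on the work surface. World frame = base frame: x ahead of the robot, y to its left, z up, the work surface at z = 0. Lengths are in m, angles in rad, forces in N, time in s.
With the tool pointing down it reaches from about 0.425 to 0.875 m from the base axis. Payload 4.7 kg.
Tool frame: the origin (TCP) lies on the centre line of the jaws, within the pads' length; the fingertips stand 22 mm ahead of it and the grasp point (between the pads) lies 3 mm ahead of it; z points along the fingers, y is the direction in which the jaws open and shut (so a half turn about z gives the same grasp; the last joint's range is limited). The gripper opens to 87 mm and grips with 3 to 60 N. Pads are 19 mm wide; open, the fingers measure 117 mm over their backs; the gripper's body (75 mm by 190 mm) begins 51 mm behind the grasp point.
Start: joints at [-1.315, 0.321, -0.07, 1.45, 0.023, 1.371, -0.057], TCP at [0.156, 0.631, 0.245] pointing down, gripper open.
Joint ranges: [-2.86, 2.86], [-0.3, 2.09], [-1.38, 1.24], [0.06, 2.45], [-1.56, 4.7], [0.09, 2.05], [-2.69, 2.69]. Speed limits (rad/s): [2.57, 2.57, 3.14, 3.14, 3.14, 3.14, 3.14].

## Interface

Orientations are given as a rotation vector (axis times angle).
In Python, from bench import ctrl, imaging, close_job, finder gives the robot as it stands. The module is installed in compiled form; this text tells all that it offers.
- The arm moves only by the shell command python3 -m jog 'ROWS' [FORCE]. ROWS is JSON, a list that holds one entry, the list of rows, each a list of 7 numbers: the shift along the tool's x, y, z in cm, then the turn, a rotation vector about the tool's x, y, z in degrees, then the finger opening in cm, from 0 to 8.7. In form: [[[dx, dy, dz, ax, ay, az, claw], ...]]. A call has 1 to 12 rows; each row shifts and turns the commanded pose from where the row before left it, along the tool's axes as they then stand; what a row does not reach is not made up. A row lasts 1/10 s, in which the tool goes at most 50 mm and 8.59 degrees, less where a joint would pass 70% of its speed; a pose out of reach is approached as far as the arm can. A call is refused whole if a number of a shift passes 5 or a number of a turn 8.59, either way. A call with a gripper value outside its range is refused whole. The fingers move at their own pace and stop on an object; FORCE is the grip in N (left out, the last holds). Time passes only in rows, so rows that do not move let the fingers close. It gives the time, the measured TCP pose, the force and the opening at its end, in the units of the state.
- ctrl.get_state(): the state, without advancing time (a new reading comes with each control period).
- imaging.get_image(name): name is "side" or "top"; returns a dict with "frame" (384x512x3 uint8, red, green, blue), "intrinsics" (3x3 intrinsics, pixels), "k1" (the pictures are not rectified: a ray, as slopes to the right and down, at radius r is drawn at 1 + k1 r^2 times it, then the intrinsics apply), "pose" (4x4, takes a point from camera to world coordinates). Camera axes: x right, y down, z forward; pixel columns grow to the right and rows downward; lengths in m; the calibration is good to about 2 mm. A picture is of the moment at which its call begins. There is no depth.
- close_job(): hands the job in, once; it reports no verdict.
Trained networks look in the newest picture that a camera, given by its name, has taken for a name from the list of things; names that differ only in an ending like _2 or _b are one class to them, and where a whole thing is asked for, a point or a joint stands for the part that bears it (a point fixed in the world has none). Each returns a list of dicts, best first, with "conf" (0 to 1); they miss things now and then, are a little off and sometimes report something else, mostly with a low value. They report only what shows in the picture. A call takes as long as a camera call.
- finder.trace(label, camera): "region" (384x512 bool, what is visible of it) and "point" ([row, column] as shares, 0 to 1, of the picture: columns of its width, rows of its height, amid what is visible of it).
- finder.spot_point(label, camera): "point" ([row, column] as shares, 0 to 1, of the picture: columns of its width, rows of its height: a listed point, or the origin of a listed thing).
The state is a dict: "time": time; "joint_positions": joint angles; "qd": joint speeds; "joint_torque": joint torques, N m; "position": TCP position; "tool_rot": TCP orientation; "ft_force": force on the tool from outside, world axes, zero at the start; "torque": the same for the moment, N m; "grip_width": opening from 0.0 (shut) to 1.0 (fully open).
Only numpy, scipy, OpenCV 4.12 (cv2) and the standard library are available. Lean on these libraries where they do the work, as an engineer would, in place of code of your own. Each camera call takes 0.05 s, during which the arm holds its last target. There are 200 camera calls.

## Task

Check that the red kitchen scale does not stick when it is loaded off-centre: with the fingertips press down on the corner of its white platform that carries the yellow price sticker until the needle stands at the red 1 kg mark, never letting it run past one and a half kilos, keep it there for about a second, then let go so that the needle swings back to zero. Only press: do not pick up, shift or tip the scale, and leave the cream scale and the other goods on the counter as they are.

Things in the scene. Friction and masses are not known exactly. Their poses are not given: they have to be found in the camera images.
- red_scale: Red mechanical kitchen scale, loose on rubber feet, 1.8 kg. Origin: centre of its underside, on the table; z up. Housing 260 mm long (own x), 170 mm wide (own y), 90 mm high under the platform; its front (+x) third slopes down and carries the round dial. The square platform stands on a sprung plunger over the rear part, its centre at own x = -45 mm.
- red_scale_platter: Its white square platform, 160 x 160 x 7 mm; origin at its centre, 12 mm under its top, which stands 141 mm above the table unloaded. It sinks 15 mm per kg (spring 0.65 N/mm, no preload), stop at 31 mm. Seated on soft rubber, it also dips towards a pressed corner: pressed at the sticker with 9.8 N (1 kg) that corner dips 4 to 5 mm more than the centre, about 19.5 mm in all.
- red_scale_corner (a point): Centre of the round yellow price sticker (26 mm across) on the platform's top face, 22 mm in from both edges of its corner: seen from in front of the dial, the far right corner (scale's own x -103, y +58 mm). It moves with the platform. Press within about 10 mm of it.
- red_scale_centre (a point): Centre of the platform's top on the sprung plunger: it sinks with the platform but does not tilt with it. Its z falls by 15 mm per kg.
- red_scale_dial (a point): Centre of the red scale's dial: white, 100 mm across, silver ring, tilted 36 degrees from level, facing +x of the scale and up. Zero is at the top (towards the platform); ticks each 50 g, long ones each 500 g, no figures; the 1 kg mark is the broad red tick at the bottom, opposite zero; 1.5 kg is the long tick three quarters round clockwise.
- red_scale_needle (a joint): Angle of the red scale's black needle, rad clockwise as seen facing the dial: 0 = zero at the top, 3.14 = the red 1 kg mark at the bottom, 4.71 = 1.5 kg, 6.28 = 2 kg, the end. It follows the platform's sinking directly (0.209 rad per mm) and springs back with it.
- cream_scale: A second scale of the same build and size, cream housing, bare steel platform, no sticker; loose, to be left alone. Origin and axes as for the red one.
- cream_scale_needle (a joint): Needle of the cream scale, as for the red one; it stays at zero.
- mug: Bystander, loose: blue ceramic mug with a handle, 76 mm across, 92 mm high. Origin at the centre of its underside.
- jar: Bystander, loose: amber glass jar with a red lid, 72 mm across, 130 mm high. Origin at the centre of its underside.
- tin: Bystander, loose: green food tin, 68 mm across, 100 mm high. Origin at the centre of its underside.
- screwdriver: Bystander, loose: screwdriver with an orange handle, 200 mm long, lying flat along its own x. Origin at the centre of its underside.
- radio: Bystander, loose: small wooden-cased transistor radio standing upright, 180 x 50 mm, 110 mm high plus a 30 mm carrying handle, long side along its own y. Origin at the centre of its underside.
- clock: Bystander, loose: green wind-up alarm clock with two brass bells, 84 mm wide, 112 mm high. Origin at the centre of its underside.
- camera: Bystander, loose: black and silver film camera, 125 mm wide, 85 mm high. Origin at the centre of its underside.

How it is judged:
By the outcome, as a careful person would: the job done as asked, in the order asked, and still so for the second after the job is handed in, with the robot touching nothing.
It also fails if it takes over 42 s, if anything falls off the work surface, if the arm or the gripper's body presses on something with over 40 N, if the wrist force passes 120 N, or if a joint passes its speed limit or range.

## Working session

There is one attempt and no reset: what is moved stays moved. The work goes in short steps, Python scripts to look and compute and a shell command to move; the robot and the scene stay as the last step left them, time stands still between calls to the robot, and variables do not carry over. Pictures are saved under pics/ and viewed, about 8 in all and at most 12, crops included, and the job is handed in when it is done.

```bash
mkdir -p pics
cat > h.py <<'E'
import numpy as np, cv2
from bench import ctrl, imaging, finder
from scipy.spatial.transform import Rotation as R
def proj(im,p):
    T=np.linalg.inv(im["pose"]);c=T[:3,:3]@np.asarray(p)+T[:3,3]
    s=c[:2]/c[2];s=s*(1+im["k1"]*(s@s));return (im["intrinsics"]@np.r_[s,1])[:2]
def ray(im,uv):
    s=np.linalg.inv(im["intrinsics"])@np.r_[uv,1];d=s[:2];u=d.copy()
    for _ in range(30):u=d/(1+im["k1"]*(u@u))
    P=np.asarray(im["pose"]);return P[:3,3],P[:3,:3]@np.r_[u,1]
def onz(im,uv,z):
    o,d=ray(im,uv);return o+d*(z-o[2])/d[2]
def tri(a,b):
    (o,d),(p,e)=a,b
    A=np.c_[d,-e];t=np.linalg.lstsq(A,p-o,rcond=None)[0]
    x,y=o+d*t[0],p+e*t[1];return (x+y)/2,np.linalg.norm(x-y)
def save(im,n): cv2.imwrite("pics/"+n,im["frame"][:,:,::-1])
E
python3 - <<'E'
from h import *
np.set_printoptions(precision=4,suppress=True)
I={}
for c in("side","top"):
    I[c]=imaging.get_image(c);save(I[c],c+"0.png");print(c,I[c]["pose"][:3,3],I[c]["k1"])
Z={"red_scale_corner":.141,"red_scale_centre":.141,"red_scale_dial":.06}
for n in["red_scale_corner","red_scale_centre","red_scale_dial","red_scale","cream_scale","mug","jar","tin","screwdriver","radio","clock","camera"]:
    for c in I:
        for r in finder.spot_point(n,c)[:2]:
            uv=np.array(r["point"])[::-1]*[512,384];print(n,c,round(r["conf"],2),uv.round(1),onz(I[c],uv,Z.get(n,0)))
print(ctrl.get_state())
E
```

```text
side [0.4968 0.7085 0.9926] -0.09882701127502096
top [ 0.3999 -0.0167  1.2369] -0.08182384608816141
red_scale_corner side 0.7 [235.1 283.1] [0.5704 0.3219 0.141 ]
red_scale_corner side 0.6 [300.9 218.2] [0.4109 0.1299 0.141 ]
red_scale_corner top 0.83 [316.4 202.2] [ 0.5063 -0.2163  0.141 ]
red_scale_centre side 0.91 [245.8 115.8] [ 0.584  -0.2735  0.141 ]
red_scale_centre top 0.81 [328.5 175.5] [ 0.5872 -0.2539  0.141 ]
red_scale_centre top 0.56 [239.9 182.9] [0.5616 0.0116 0.141 ]
red_scale_dial side 0.83 [213.5 147.5] [ 0.6912 -0.2003  0.06  ]
red_scale_dial side 0.59 [305.9 168.4] [ 0.3816 -0.1191  0.06  ]
red_scale_dial top 0.8 [305.6 146.2] [ 0.6969 -0.1983  0.06  ]
red_scale side 0.74 [233.5 154.6] [ 0.6283 -0.2265  0.    ]
red_scale top 0.78 [311.9 172.2] [ 0.622 -0.228  0.   ]
cream_scale side 0.75 [233.9 282.8] [0.586  0.2573 0.    ]
cream_scale top 0.63 [169.4 181.4] [0.5848 0.2534 0.    ]
mug side 0.61 [243.1 208.9] [0.5779 0.0068 0.    ]
mug top 0.96 [241.5 182. ] [0.5855 0.01   0.    ]
jar side 0.62 [284.8 358.9] [0.4446 0.4534 0.    ]
jar top 0.75 [114.1 220.7] [0.4497
[... 636 characters left out ...]
 [192.3 196.2] [ 0.7463 -0.0359  0.    ]
clock top 0.59 [254.7 134.5] [ 0.7508 -0.033   0.    ]
camera side 0.55 [322.9 323.5] [0.3466 0.3608 0.    ]
camera top 0.7 [137.  252.1] [0.3472 0.3527 0.    ]
{'time': 1.3, 'joint_positions': array([-1.3149,  0.321 , -0.0701,  1.4505,  0.0226,  1.3708, -0.0569]), 'qd': array([ 0.0005, -0.    , -0.0004, -0.0002, -0.0022,  0.0003, -0.0017]), 'joint_torque': array([  0.0002, -49.1112,  -0.4033, -31.2759,  -0.0638,   0.0343,
         0.    ]), 'position': array([0.1557, 0.6311, 0.2446]), 'tool_rot': array([0.3788, 3.1186, 0.0001]), 'ft_force': array([ 0.2499,  0.1448, -0.5643]), 'torque': array([0.042 , 0.0121, 0.0195]), 'grip_width': 1.000602476978774}
```

```bash
python3 -c "
import cv2,numpy as np
cv2.imwrite('pics/both0.png',cv2.resize(np.vstack([cv2.imread('pics/side0.png'),cv2.imread('pics/top0.png')]),(400,600)))"
```

```text
(no output)
```

View pics/side0.png

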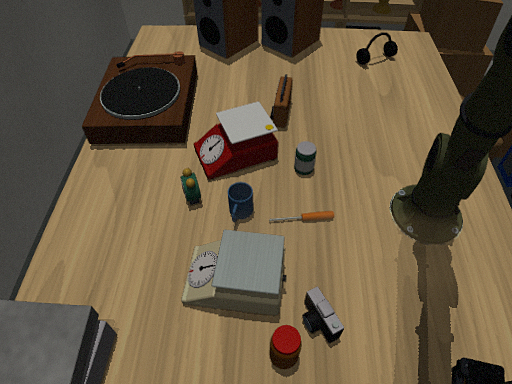

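View pics/top0.png

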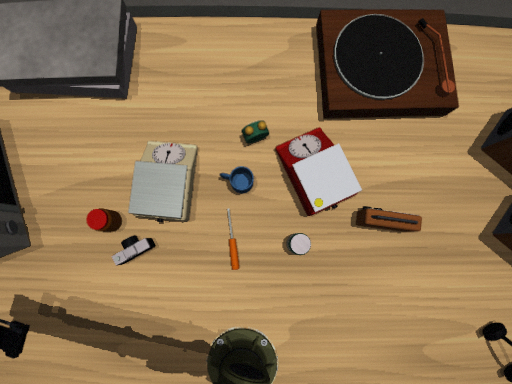

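Two pictures viewed. The side view shows the sticker at about (269,127) on the red scale, and the top view shows it at about (319,202). The side "corner" hits on the cream scale are false. Next I refine the sticker by colour and check the geometry.

Run:
```python
from h import *
np.set_printoptions(precision=4,suppress=True)
I={c:imaging.get_image(c) for c in("side","top")}
uv={}
for c,(g) in {"side":(269,127),"top":(319,202)}.items():
    hsv=cv2.cvtColor(I[c]["frame"],cv2.COLOR_RGB2HSV);m=cv2.inRange(hsv,(24,140,120),(36,255,255))
    b=np.zeros_like(m);b[g[1]-12:g[1]+13,g[0]-12:g[0]+13]=1
    r,q=np.nonzero(m*b);uv[c]=np.array([q.mean(),r.mean()]);print(c,len(r),uv[c],onz(I[c],uv[c],.141))
p,e=tri(ray(I["side"],uv["side"]),ray(I["top"],uv["top"]));print("tri",p,e)
# platform centre from white region in top
for c in I:
    f=finder.trace("red_scale_platter",c)
    if f:
        cn,_=cv2.findContours(f[0]["region"].astype(np.uint8),0,2);bx=cv2.boxPoints(cv2.minAreaRect(max(cn,key=cv2.contourArea)))
        P=np.array([onz(I[c],x,.141) for x in bx]);print(c,f[0]["conf"],P[:,:2],np.linalg.norm(np.diff(P,axis=0),axis=1),"cen",P.mean(0))
s=ctrl.get_state();Rm=R.from_rotvec(s["tool_rot"]).as_matrix();print(s["time"],Rm)
for w in([.47,.40,.25],[.55,.1,.25],[.505,-.235,.19]):print(w,Rm.T@(np.array(w)-s["position"])*100)
```

```text
side 28 [268.75 126.75] [ 0.506  -0.2228  0.141 ]
top 52 [318.2885 202.2885] [ 0.5061 -0.2219  0.141 ]
tri [ 0.506  -0.2217  0.142 ] 5.493335472656422e-05
side 0.93 [[ 0.6878 -0.2852]
 [ 0.5086 -0.3691]
 [ 0.4762 -0.2031]
 [ 0.6422 -0.1313]] [0.1979 0.1691 0.1809] cen [ 0.5787 -0.2472  0.141 ]
1.5 [[-0.9709  0.2395  0.0001]
 [ 0.2395  0.9709  0.0001]
 [-0.      0.0001 -1.    ]]
[0.47, 0.4, 0.25] [-36.0514 -14.9106  -0.5406]
[0.55, 0.1, 0.25] [-51.0025 -42.1221  -0.5424]
[0.505, -0.235, 0.19] [-54.6552 -75.7255   5.4549]
```

```bash
python3 -m jog '[[[-4,-1.7,0,0,0,0,0],[-4,-1.7,0,0,0,0,0],[-4,-1.7,0,0,0,0,0],[-4,-1.7,0,0,0,0,0],[-4,-1.7,0,0,0,0,0],[-4,-1.7,0,0,0,0,0],[-4,-1.7,0,0,0,0,0],[-4,-1.7,0,0,0,0,0],[-4,-1.7,0,0,0,0,0],[-2,-4,0,0,0,0,0],[-2,-4,0,0,0,0,0],[-2,-4,0,0,0,0,0]]]' 20
python3 -m jog '[[[-2,-4,0,0,0,0,0],[-2,-4,0,0,0,0,0],[-2,-4,0,0,0,0,0],[-2,-4,0,0,0,0,0],[-1,-4,0,0,0,0,0],[-1,-4,0,0,0,0,0],[0,-4,0,0,0,0,0],[0,-4,0,0,0,0,0],[0,-4,0,0,0,0,0],[0,0,0,0,0,0,0],[0,0,0,0,0,0,0]]]'
python3 - <<'E'
from h import *
s=ctrl.get_state();Rm=R.from_rotvec(s["tool_rot"]).as_matrix();print(s)
print(Rm,Rm.T@(np.array([.502,-.221,.175])-s["position"])*100)
E
```

```text
time: 2.7
position: [0.4985, 0.2637, 0.2446]
tool_rot: [0.379, 3.118, 0.0]
ft_force: [0.8, 0.0, -0.2]
grip_width: 0.033
time: 3.8
position: [0.5088, -0.1087, 0.2449]
tool_rot: [0.383, 3.117, 0.002]
ft_force: [1.2, 1.1, -0.1]
grip_width: 0.003
{'time': 3.8, 'joint_positions': array([-0.35426169,  0.03574971,  0.53069304,  1.78738477, -0.01971879,
        1.3227362 ,  1.50748897]), 'qd': array([-2.77836222e-02,  1.12536941e-02, -4.40015929e-02, -4.81520590e-03,
       -1.18631340e-02,  9.31420525e-05, -2.75524841e-03]), 'joint_torque': array([  1.66156076, -28.75316799,   2.22830772, -30.82147837,
         0.35464366,   0.10345854,   0.03896669]), 'position': array([ 0.50884147, -0.10871849,  0.24486161]), 'tool_rot': array([3.82685207e-01, 3.11745553e+00, 1.54790093e-03]), 'ft_force': array([ 1.20132331,  1.08395433, -0.11875487]), 'torque': array([0.03960326, 0.02652312, 0.00388673]), 'grip_width': 0.0029292590782058307}
[[-9.70309257e-01  2.41866124e-01  8.50791353e-04]
 [ 2.41866850e-01  9.70309042e-01  8.88614256e-04]
 [-6.10604857e-04  1.06800886e-03 -9.99999243e-01]] [ -2.04761798 -11.06770998   6.97559633]
```

```bash
python3 -m jog '[[[-0.5,-2.75,0,0,0,0,0],[-0.5,-2.75,0,0,0,0,0],[-0.5,-2.75,0,0,0,0,0],[-0.5,-2.75,0,0,0,0,0],[0,0,2,0,0,0,0],[0,0,2,0,0,0,0],[0,0,2,0,0,0,0],[0,0,0.9,0,0,0,0],[0,0,0,0,0,0,0],[0,0,0,0,0,0,0],[0,0,0,0,0,0,0]]]'
python3 - <<'E'
from h import *
s=ctrl.get_state();Rm=R.from_rotvec(s["tool_rot"]).as_matrix();p=s["position"]
print(s["time"],p,s["ft_force"],"tip",p+Rm[:,2]*.022,Rm.T@(np.array([.502,-.221,.163])-p)*100)
a=[imaging.get_image(c) for c in("side","top")]
cr=[cv2.resize(a[0]["frame"][90:190,180:300],None,fx=5,fy=5,interpolation=2),cv2.resize(a[1]["frame"][120:220,265:365],None,fx=5,fy=5,interpolation=2)]
cv2.imwrite("pics/near.png",cv2.resize(np.hstack(cr),(800,364))[:,:,::-1])
E
```

```text
time: 4.9
position: [0.503, -0.2195, 0.1767]
tool_rot: [0.378, 3.117, -0.0]
ft_force: [-1.0, -0.4, -0.6]
grip_width: 0.003
4.9 [ 0.50296933 -0.21951944  0.17669112] [-0.95629593 -0.44550964 -0.62530733] tip [ 0.5030126  -0.21952658  0.15469117] [ 0.06148578 -0.16713468  1.36896715]
```

View pics/near.png

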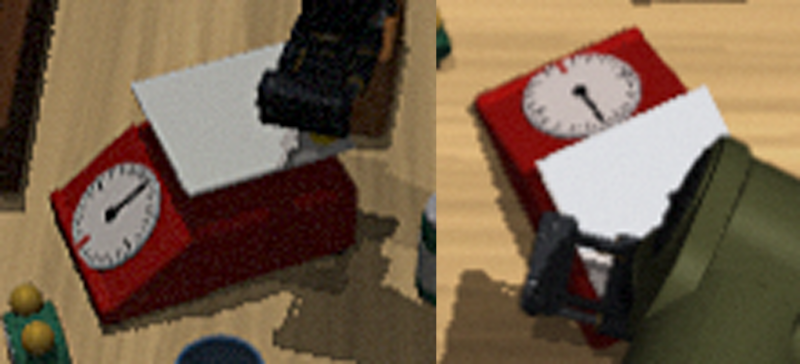

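The side view shows the tip over the sticker corner and the needle at zero, pointing to the platform. I'm adding a needle reader, then pressing part way.

```bash
cat >> h.py <<'E'
def needle(im,C,yaw):
    c,s=np.cos(yaw),np.sin(yaw);W=np.array([[c,-s,0],[s,c,0],[0,0,1]]);t=np.radians(36)
    up=W@[-np.cos(t),0,np.sin(t)];rt=W@[0,1,0];g=cv2.cvtColor(im["frame"],cv2.COLOR_RGB2GRAY)
    A=np.arange(0,360,3);L=np.arange(.010,.031,.002);M=np.array([[proj(im,C+r*(np.cos(a)*up+np.sin(a)*rt)) for r in L] for a in np.radians(A)],np.float32)
    v=cv2.remap(g,M,None,1).astype(float).mean(1);w=np.clip(np.median(v)-v-25,0,None);k=np.argmin(v)
    d=(A-A[k]+180)%360-180;w=w*(abs(d)<25)
    return (A[k]+(w*d).sum()/max(w.sum(),1e-9))%360, v.min(), np.median(v)
def look():
    C=np.load("dial.npy");s=ctrl.get_state();print(s["time"],s["position"].round(4),"F",s["ft_force"].round(2))
    for c in("side","top"):
        im=imaging.get_image(c);print(c,"needle deg %.0f min %.0f med %.0f"%needle(im,C[:3],C[3]))
    print("F",ctrl.get_state()["ft_force"].round(2))
E
python3 - <<'E'
from h import *
r={}
for c in("side","top"):
    im=imaging.get_image(c);f=finder.spot_point("red_scale_dial",c)[0];print(f["conf"]);r[c]=ray(im,np.array(f["point"])[::-1]*[512,384])
p,e=tri(r["side"],r["top"]);print(p,e,onz(im,proj(im,p),.06))
# yaw from sticker/dial: dial own (xd,0)
st=np.array([.506,-.222]);v=p[:2]-st
yaw=np.arctan2(v[1],v[0])+np.arctan2(.058,np.sqrt(v@v-.058**2));print("yaw",np.degrees(yaw),"dial x",np.sqrt(v@v-.058**2)-.103)
np.save("dial.npy",np.r_[p,yaw]);look()
E
python3 -m jog '[[[0,-0.15,0.5,0,0,0,0],[0,0,0.5,0,0,0,0],[0,0,0.3,0,0,0,0],[0,0,0.3,0,0,0,0],[0,0,0.3,0,0,0,0],[0,0,0.2,0,0,0,0],[0,0,0,0,0,0,0],[0,0,0,0,0,0,0]]]'
python3 -c "from h import *;look()"
```

```text
0.89
0.96
[ 0.6915201  -0.20587505  0.04587098] 0.006897419169308329 [ 0.68806096 -0.20363062  0.06      ]
yaw 23.11478182630697 dial x 0.07395683506139607
5.2 [ 0.5022 -0.2197  0.1759] F [-0.4  -0.8   1.11]
side needle deg 235 min 46 med 142
top needle deg 179 min 46 med 184
F [ 0.09  0.27 -0.13]
time: 6.1
position: [0.5014, -0.221, 0.1546]
tool_rot: [-0.379, -3.118, -0.001]
ft_force: [-3.7, 1.2, 2.7]
grip_width: 0.006
6.1 [ 0.5014 -0.221   0.1546] F [-3.65  1.22  2.66]
side needle deg 231 min 32 med 146
top needle deg 178 min 90 med 178
F [-2.46  0.98  3.59]
```

Run:
```python
from h import *
r={};st=np.array([.506,-.222])
for c,(x,y) in {"side":(211,149),"top":(306,146)}.items():
    im=imaging.get_image(c);hsv=cv2.cvtColor(im["frame"],cv2.COLOR_RGB2HSV)
    red=(((hsv[...,0]<10)|(hsv[...,0]>170))&(hsv[...,1]>110)).astype(np.uint8)
    # dial = non-red hole connected to centre
    w=((hsv[...,1]<70)&(hsv[...,2]>90)).astype(np.uint8);b=np.zeros_like(w);b[y-20:y+21,x-22:x+23]=1
    n,l,s,ce=cv2.connectedComponentsWithStats(w*b);
    k=min(range(1,n),key=lambda i:np.hypot(*(ce[i]-[x,y]))+ (1e3 if s[i,4]<80 else 0))
    cn,_=cv2.findContours((l==k).astype(np.uint8),0,1);E=cv2.fitEllipse(cv2.convexHull(max(cn,key=len)));print(c,E,s[k])
    r[c]=ray(im,E[0])
p,e=tri(r["side"],r["top"]);v=p[:2]-st;q=np.sqrt(v@v-.058**2)
yaw=np.arctan2(v[1],v[0])+np.arctan2(.058,q);print(p,e,"yaw",np.degrees(yaw),"dial x",q-.103)
np.save("dial.npy",np.r_[p,yaw]);look()
for c in("side","top"):
    im=imaging.get_image(c);f=im["frame"].copy()
    W=R.from_euler("z",yaw).as_matrix();t=np.radians(36)
    for a in np.radians(range(0,360,20)):
        u=proj(im,p+.05*(np.cos(a)*(W@[-np.cos(t),0,np.sin(t)])+np.sin(a)*(W@[0,1,0])));f[int(round(u[1])),int(round(u[0]))]=(0,255,0)
    cv2.imwrite("pics/d_"+c+".png",cv2.resize(f[110:200,185:275] if c=="side" else f[110:200,265:355],(395,395),interpolation=0)[:,:,::-1])
cv2.imwrite("pics/d.png",np.hstack([cv2.imread("pics/d_side.png"),cv2.imread("pics/d_top.png")]))
```

```text
side ((211.42543029785156, 148.603515625), (20.90943717956543, 30.715618133544922), 32.24810791015625) [200 135  24  29 474]
top ((309.06756591796875, 154.8876495361328), (38.583534240722656, 44.10201644897461), 125.7904281616211) [289 135  40  32 949]
[ 0.68798535 -0.21376985  0.03694716] 0.028549411943619693 yaw 21.15446919057691 dial x 0.06969164264591139
6.3 [ 0.5017 -0.2211  0.1547] F [-3.33  0.55  4.61]
side needle deg 225 min 51 med 138
top needle deg 307 min 143 med 177
F [-3.65  0.56  4.24]
```

View pics/d.png

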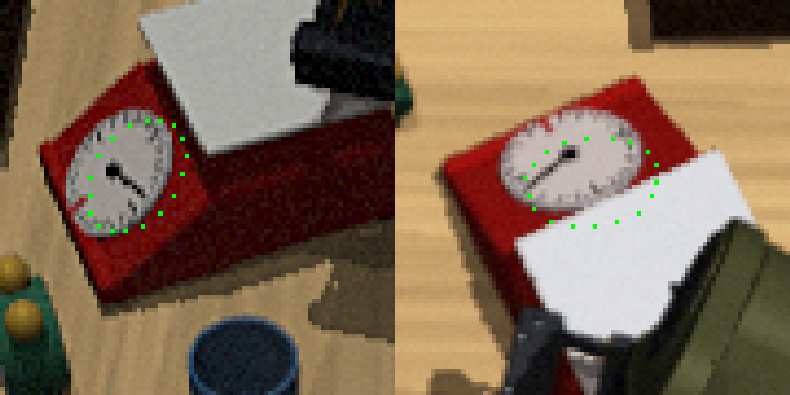

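Four pictures viewed. The overlay was offset because the top blob merged with the platform. The hub is really at side (210.3,148.5) and top (304.4,144.7), and the needle reads about 90–100° (0.5 kg). I'm correcting the dial model.

Run:
```python
from h import *
I={c:imaging.get_image(c) for c in("side","top")}
p,e=tri(ray(I["side"],[210.3,148.5]),ray(I["top"],[304.4,144.7]));v=p[:2]-[.506,-.222];q=np.sqrt(v@v-.058**2)
yaw=np.arctan2(v[1],v[0])+np.arctan2(.058,q);print(p,e,"yaw",np.degrees(yaw),"dial x",q-.103)
np.save("dial.npy",np.r_[p,yaw]);look()
# red mark must lie at 180 deg
m=p+.044*(R.from_euler("z",yaw).as_matrix()@[np.cos(np.radians(36)),0,-np.sin(np.radians(36))])
for c in I:print(c,proj(I[c],m))
```

```text
[ 0.70146068 -0.194272    0.06089876] 0.0003011887877988325 yaw 25.159290078007274 dial x 0.08570537938091567
6.6 [ 0.5017 -0.221   0.1546] F [-2.51  0.74  4.53]
side needle deg 70 min 48 med 149
top needle deg 76 min 92 med 187
F [-4.22  1.64  3.38]
side [201.07025656 156.70347192]
top [298.62384243 137.20456035]
```

```bash
python3 -m jog '[[[0.05,0,0.2,0,0,0,0],[0.05,0,0.2,0,0,0,0],[0,0,0.2,0,0,0,0],[0,0,0.2,0,0,0,0],[0,0,0.2,0,0,0,0],[0,0,0,0,0,0,0],[0,0,0,0,0,0,0]]]'
python3 -c "from h import *;look()"
```

```text
time: 7.4
position: [0.5014, -0.221, 0.1452]
tool_rot: [0.379, 3.117, -0.0]
ft_force: [-3.1, 0.1, 8.4]
grip_width: 0.005
7.4 [ 0.5014 -0.221   0.1452] F [-3.09  0.15  8.4 ]
side needle deg 146 min 43 med 149
top needle deg 145 min 82 med 188
F [-2.89  1.08  7.02]
```

```bash
python3 -m jog '[[[0.03,0,0.15,0,0,0,0],[0,0,0.15,0,0,0,0],[0,0,0.12,0,0,0,0],[0,0,0,0,0,0,0],[0,0,0,0,0,0,0]]]'
python3 - <<'E'
from h import *
look();im=imaging.get_image("side");t=imaging.get_image("top")
cv2.imwrite("pics/p1.png",np.hstack([cv2.resize(x,(395,395),interpolation=2) for x in(im["frame"][110:200,185:275],t["frame"][110:200,265:355])])[:,:,::-1])
E
```

```text
time: 8.0
position: [0.5013, -0.221, 0.1414]
tool_rot: [0.379, 3.116, -0.0]
ft_force: [-3.6, 1.2, 8.8]
grip_width: 0.006
8.0 [ 0.5013 -0.221   0.1414] F [-3.61  1.21  8.79]
side needle deg 176 min 47 med 147
top needle deg 174 min 74 med 188
F [-3.    1.06  9.51]
```

View pics/p1.png

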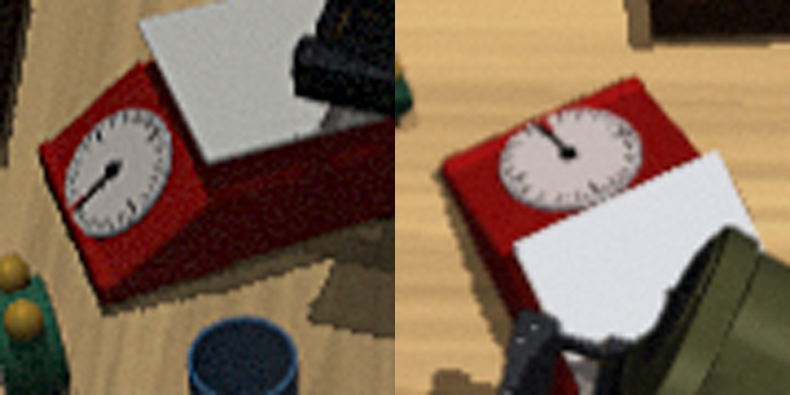

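Five pictures viewed. The needle (side hub (112,170) to about (80,205)) lies on the red mark, a few degrees short. I'm nudging it 0.5 mm and holding.

```bash
python3 -m jog '[[[0,0,0.05,0,0,0,0],[0,0,0,0,0,0,0],[0,0,0,0,0,0,0],[0,0,0,0,0,0,0],[0,0,0,0,0,0,0],[0,0,0,0,0,0,0]]]'
python3 -c "from h import *;look()"
python3 -m jog '[[[0,0,0,0,0,0,0],[0,0,0,0,0,0,0],[0,0,0,0,0,0,0],[0,0,0,0,0,0,0],[0,0,0,0,0,0,0],[0,0,0,0,0,0,0]]]'
```

```text
time: 8.8
position: [0.5013, -0.221, 0.1409]
tool_rot: [0.379, 3.116, -0.0]
ft_force: [-3.0, 1.2, 9.9]
grip_width: 0.004
8.8 [ 0.5013 -0.221   0.1409] F [-3.    1.18  9.89]
side needle deg 179 min 50 med 147
top needle deg 176 min 76 med 188
F [-4.04  0.53  9.32]
time: 9.5
position: [0.5013, -0.221, 0.1409]
tool_rot: [0.379, 3.116, -0.0]
ft_force: [-2.9, 0.6, 9.7]
grip_width: 0.005
```

Held for more than a second at 1 kg. Now I release straight up, slowly, then lift clear.

```bash
python3 -m jog '[[[0,0,-0.3,0,0,0,0],[0,0,-0.4,0,0,0,0],[0,0,-0.5,0,0,0,0],[0,0,-0.6,0,0,0,0],[0,0,-0.7,0,0,0,0],[0,0,-1.5,0,0,0,0],[0,0,-2,0,0,0,0],[0,0,-2,0,0,0,0],[0,0,-2,0,0,0,0],[0,0,0,0,0,0,0],[0,0,0,0,0,0,0],[0,0,0,0,0,0,0]]]'
python3 - <<'E'
from h import *
look();im=imaging.get_image("side");t=imaging.get_image("top")
for i,c,z in((im,"side",(269,127)),(t,"top",(319,202))):
    m=cv2.inRange(cv2.cvtColor(i["frame"],cv2.COLOR_RGB2HSV),(24,140,120),(36,255,255))[z[1]-12:z[1]+13,z[0]-12:z[0]+13];r,q=np.nonzero(m)
    print(c,len(r),q.mean()+z[0]-12 if len(r) else 0,r.mean()+z[1]-12 if len(r) else 0)
    d=cv2.absdiff(cv2.imread("pics/"+c+"0.png")[:,:,::-1].copy(),i["frame"]).max(2);x=d[125:170,195:230] if c=="side" else d[130:165,285:330];print("dial-area diff",x.mean(),d[240:384,180:350].mean() if c=="side" else d[130:270,80:200].mean())
cv2.imwrite("pics/end.png",np.hstack([cv2.resize(x,(395,395),interpolation=2) for x in(im["frame"][90:210,180:300],t["frame"][105:225,255:375])])[:,:,::-1])
E
```

```text
time: 10.7
position: [0.4999, -0.2204, 0.2389]
tool_rot: [-0.379, -3.117, -0.001]
ft_force: [0.5, -0.6, 0.2]
grip_width: 0.006
10.7 [ 0.4999 -0.2204  0.2389] F [ 0.48 -0.57  0.25]
side needle deg 359 min 57 med 147
top needle deg 1 min 78 med 190
F [ 0.09 -0.28 -0.39]
side 0 0 0
dial-area diff 8.64 7.762745098039216
top 0 0 0
dial-area diff 21.56825396825397 22.191190476190478
```

View pics/end.png

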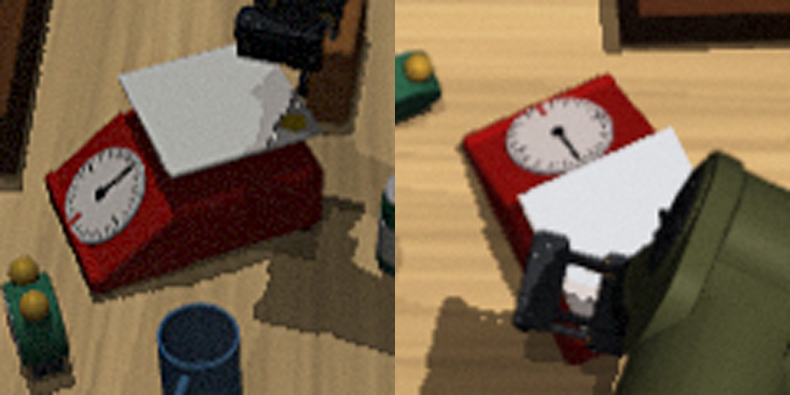

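The needle is back at zero, the scale is where it was, and the arm is clear by about 75 mm. Handing in.

```bash
python3 -c "from bench import close_job;print(close_job())"
```

```text
the job is handed in; nothing more can be done
None
```

I pressed the red scale's sticker corner down to the 1 kg mark with the closed fingertips, held it there and let go; the needle swung back to zero. The job is handed in, at about 11 s on the robot's clock.

- **Press:** I aimed 4 mm outside the sticker's centre, towards its corner, and the fingertips ended about 5 mm from it. The needle read 176–179° (the mark is 180°), with about 9.7 N vertical force. No reading went past 1 kg.
- **Hold:** it stayed at the mark for about 1.5 s.
- **Release:** the needle read 359° and 1° in the two views. The wrist force was about zero, and the fingertips are about 75 mm above the platform.

**Checks that failed or disagreed:**
- A sideways force of 3–4 N showed during the press. In the before and after pictures the scale looks unmoved.
- My final check of the sticker's position by colour found nothing, because the arm's shadow or the gripper covered it.
- The overall picture-difference numbers were thrown off by the arm's shadow, so I judged by eye.
- The final crops show the red scale, the mug and the clock in place. I did not look closely again at the cream scale, jar, tin, screwdriver, radio and camera. The arm's planned path passed well above them.

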